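# Stop one bench stirrer, start another

### The job

The white bottle with the green cap has been stirred long enough: with the fingertips, gently press the red stop key on the stirrer it stands on. Then gently press the green start key on the stirrer that carries the amber bottle with the red cap, and withdraw. Press each key fully down and let it come up, press no other key, and leave everything that stands on and around the stirrers where it is.

Things in the scene. Friction and masses are not known exactly. Their poses are not given: they have to be found in the camera images.
- stirrer_a: white stirrer carrying the amber red-capped bottle; fixed, the three are alike. 170 (x) by 120 (y) mm, deck 40 high. Origin under its centre; x points from its key end (nearest the robot) to its plate, z up. Plate 96 across, centred at x = +30, top 47 high. Round keys at x = -62: red stop at y = +28, green start at y = -28. A black dial sticks 12 mm out of the front
- stop_a_top (a point): centre of the top face of the red stop key (24 mm across, in a black collar 40 mm across whose top is 52 mm high; pressed straight down) of the stirrer with the amber red-capped bottle, 61 mm (key up) above the worktop; it goes down with the key
- stop_a (a joint): travel of that red stop key in m: 0 = up, 0.005 = fully down; a spring returns it, it starts to give at about 1.2 N and is fully down at 4 N
- start_a_top (a point): centre of the top face of the green start key (24 mm across, in a black collar 40 mm across whose top is 52 mm high; pressed straight down) of the stirrer with the amber red-capped bottle, 61 mm (key up) above the worktop; it goes down with the key
- start_a (a joint): travel of that green start key in m: 0 = up, 0.005 = fully down; a spring returns it, it starts to give at about 1.2 N and is fully down at 4 N
- stirrer_b: white stirrer carrying the white green-capped bottle; fixed, the three are alike. 170 (x) by 120 (y) mm, deck 40 high. Origin under its centre; x points from its key end (nearest the robot) to its plate, z up. Plate 96 across, centred at x = +30, top 47 high. Round keys at x = -62: red stop at y = +28, green start at y = -28. A black dial sticks 12 mm out of the front
- stop_b_top (a point): centre of the top face of the red stop key (24 mm across, in a black collar 40 mm across whose top is 52 mm high; pressed straight down) of the stirrer with the white green-capped bottle, 61 mm (key up) above the worktop; it goes down with the key
- stop_b (a joint): travel of that red stop key in m: 0 = up, 0.005 = fully down; a spring returns it, it starts to give at about 1.2 N and is fully down at 4 N
- start_b_top (a point): centre of the top face of the green start key (24 mm across, in a black collar 40 mm across whose top is 52 mm high; pressed straight down) of the stirrer with the white green-capped bottle, 61 mm (key up) above the worktop; it goes down with the key
- start_b (a joint): travel of that green start key in m: 0 = up, 0.005 = fully down; a spring returns it, it starts to give at about 1.2 N and is fully down at 4 N
- stirrer_c: white stirrer carrying the clear beaker; fixed, the three are alike. 170 (x) by 120 (y) mm, deck 40 high. Origin under its centre; x points from its key end (nearest the robot) to its plate, z up. Plate 96 across, centred at x = +30, top 47 high. Round keys at x = -62: red stop at y = +28, green start at y = -28. A black dial sticks 12 mm out of the front
- stop_c_top (a point): centre of the top face of the red stop key (24 mm across, in a black collar 40 mm across whose top is 52 mm high; pressed straight down) of the stirrer with the clear beaker, 61 mm (key up) above the worktop; it goes down with the key
- stop_c (a joint): travel of that red stop key in m: 0 = up, 0.005 = fully down; a spring returns it, it starts to give at about 1.2 N and is fully down at 4 N
- start_c_top (a point): centre of the top face of the green start key (24 mm across, in a black collar 40 mm across whose top is 52 mm high; pressed straight down) of the stirrer with the clear beaker, 61 mm (key up) above the worktop; it goes down with the key
- start_c (a joint): travel of that green start key in m: 0 = up, 0.005 = fully down; a spring returns it, it starts to give at about 1.2 N and is fully down at 4 N
- amber_bottle: amber glass bottle with a red screw cap, 60 mm across, 135 mm tall; stands at the middle of the round plate of stirrer_a. Loose, leave it alone; origin at the centre of its underside, z up
- green_bottle: white plastic bottle with a green screw cap, 37 mm across, 88 mm tall; stands on the plate of stirrer_b. Loose, leave it alone; origin at the centre of its underside, z up
- beaker: small clear beaker, 59 mm across, 68 mm tall; stands on the plate of stirrer_c. Loose, leave it alone; origin at the centre of its underside, z up
- wash_bottle: white wash bottle, red cap and bent spout, 67x110x204 mm. Loose bystander, leave it alone; origin at the centre of its underside, z up
- cylinder: clear measuring cylinder with blue foot, 63 mm across, 197 mm tall. Loose bystander, leave it alone; origin at the centre of its underside, z up
- flask: clear round-bodied flask with blue stopper, 80 mm across, 237 mm tall. Loose bystander, leave it alone; origin at the centre of its underside, z up

How it is judged:
By the outcome, as a careful person would: the job done as asked, in the order asked, and still so for the second after the job is handed in, with the robot touching nothing.
It also fails if it takes over 51 s, if anything falls off the work surface, if the arm or the gripper's body presses on something with over 40 N, if the wrist force passes 120 N, or if a joint passes its speed limit or range.

### The arm

A 6-joint arm with a two-finger parallel gripper is mounted at the origin on the work surface; the furniture and walls round the work are solid. World frame = base frame: x ahead of the robot, y to its left, z up, the work surface at z = 0. Lengths are in m, angles in rad, forces in N, time in s.
With the tool pointing down it reaches from about 0.35 to 0.725 m from the base axis. Payload 6 kg.
Tool frame: the origin (TCP) lies at the very end of the fingers, on their centre line; the grasp point (between the pads) lies 19 mm behind it; z points along the fingers, y is the line along which they close (so a half turn about z gives the same grasp; the last joint's range is limited). The gripper opens to 85 mm and grips with 20 to 120 N. Pads are 22 mm wide; open, the fingers measure 114 mm over their backs; the gripper's body (76 mm by 85 mm) begins 54 mm behind the grasp point. The pads swing forward as they close: fully open they stand 13 mm farther back than shut.
Start: joints at [0.334, 0.04, 0.085, 0, -1.615, -0.334], TCP at [0.6, 0, 0.231] pointing down, gripper open.
Joint ranges: [-2.56, 2.56], [-1.29, 2.01], [-1.08, 1.49], [-3.29, 1.98], [-2.81, -0.18], [-2.99, 2.99]. Speed limits (rad/s): [2.57, 2.57, 3.01, 3.14, 3.14, 3.14].

### API

Orientations are given as a unit quaternion [w, x, y, z].
In Python, from plant import r, imaging gives the robot as it stands. The module is installed in compiled form; this text tells all that it offers.
- The arm moves only by the tool servo_tool, never from a script. Its arguments are lists of equal length, an entry for each row: "twist": the turn, a rotation vector about the tool's x, y, z in rad, a list of three; "delta_pos": the shift along the tool's x, y, z in cm, a list of three; "grip": the opening, from 0 (shut) to 1 (fully open). In form: {"twist": [[wx, wy, wz], ...], "delta_pos": [[dx, dy, dz], ...], "grip": [grip, ...]}. A call has exactly 5 rows; each row is the pose to reach, as a shift and turn from the pose commanded when the call began, along the tool's axes at that moment; what a row does not reach only later rows make up. A row lasts 1/8 s, in which the tool goes at most 62.5 mm and 10.7 degrees, less where a joint would pass 70% of its speed; a pose out of reach is approached as far as the arm can. A call with a gripper value outside its range is refused whole. The fingers move at their own pace and stop on an object; "grip_force" is the grip in N (left out, the last holds). Time passes only in rows, so rows that repeat a pose let the fingers close, or fill a call up. It gives the time, the measured TCP pose, the force, the opening and the grip force at its end, in the units of the state.
- r.sense(): the state, without advancing time (a new reading comes with each control period).
- imaging.grab_frame(name): name is "scene" or "side" or "wrist"; returns the picture (420x560x3 uint8, blue, green, red); there is no depth.
- imaging.camera_model(name): a dict with "fx", "fy", "cx", "cy" (pixels), "k1" (the pictures are not rectified: a ray, as slopes to the right and down, at radius r is drawn at 1 + k1 r^2 times it, then the intrinsics apply), "world_to_cam" (4x4, takes a point from world to camera coordinates). Camera axes: x right, y down, z forward; pixel columns grow to the right and rows downward; lengths in m; the calibration is good to about 2 mm. A picture is of the moment at which its call begins: read the wrist's pose just before it. camera_model takes no time and is no camera call; for the wrist camera it gives the pose at the moment of the call.
- r.sign_off(): hands the job in; it is judged then, once.
The state is a dict: "time_s": time; "joint_positions": joint angles; "qd": joint speeds; "tau": joint torques, N m; "eef_pos": TCP position; "ee_rot": TCP orientation; "ft_force": force on the tool from outside, world axes, zero at the start; "torque": the same for the moment, N m; "width": finger opening in m; "grip_force": force on a finger pad.
Only numpy, scipy, OpenCV 4.12 (cv2) and the standard library are available. Lean on these libraries where they do the work, as an engineer would, in place of code of your own. Each camera call takes 0.05 s, during which the arm holds its last target. There are 200 camera calls.

## Working session

There is one attempt and no reset: what is moved stays moved. The work goes in short steps, Python scripts to look and compute and a tool call to move; the robot and the scene stay as the last step left them, time stands still between calls to the robot, and variables do not carry over. Pictures are saved under pics/ and viewed, at most 10 in all, crops included, and the job is handed in when it is done.

Besides the shell and the picture viewer there is one more tool, called in YAML: its name, and indented under it one key for each argument. servo_tool: Moves the arm, as the interface text tells. Its arguments: {"type":"object","properties":{"twist":{"type":"array"},"delta_pos":{"type":"array"},"grip":{"type":"array"},"grip_force":{"type":"number"}},"required":["twist","delta_pos","grip"]}

```bash
mkdir -p pics; python3 - <<'E'
from plant import r, imaging
import cv2
s=r.sense(); print(s)
for n in("scene","side"):
    cv2.imwrite(f"pics/{n}0.png",imaging.grab_frame(n)); print(imaging.camera_model(n))
E
```

```text
{'time_s': 0.0, 'joint_positions': array([ 3.33660853e-01,  4.08114514e-02,  8.38034883e-02, -4.60159134e-04,
       -1.61550056e+00, -3.33697614e-01]), 'qd': array([-0.00029964, -0.00085516,  0.00221563,  0.0003095 ,  0.00097486,
        0.00038581]), 'tau': array([-7.27207535e-04, -3.68200672e+01,  3.47413230e+01,  6.93227157e+00,
       -5.48646509e-03, -9.47124363e-06]), 'eef_pos': array([5.99669857e-01, 5.69657855e-05, 2.30275729e-01]), 'ee_rot': array([-6.69895870e-04, -7.07100638e-01,  7.07112369e-01,  5.80501918e-04]), 'ft_force': array([-0.20560804,  0.20695956, -0.17758464]), 'torque': array([-0.07449368,  0.02937963, -0.01748894]), 'grip_force': 0.0, 'width': 0.08527958794081822}
{'fx': 446.62406040137637, 'fy': 446.62406040137637, 'cx': 281.7586316627199, 'cy': 217.10952250489356, 'k1': -0.06290509798189314, 'world_to_cam': array([[-0.8333494 , -0.55269357, -0.00765443,  0.46928062],
       [-0.37937019,  0.58197475, -0.71929385,  0.29212777],
       [ 0.40200377, -0.59651924, -0.69466378,  0.98749973],
       [ 0.        ,  0.        ,  0.        ,  1.        ]])}
{'fx': 513.5913669021616, 'fy': 513.5913669021616, 'cx': 278.56002671829486, 'cy': 203.64204409825354, 'k1': -0.047427519477215005, 'world_to_cam': array([[-0.98222121,  0.1872224 ,  0.01375754,  0.60069728],
       [ 0.13228685,  0.74228428, -0.65689744, -0.01690593],
       [-0.13319791, -0.64339865, -0.75385442,  1.28285014],
       [ 0.        ,  0.        ,  0.        ,  1.        ]])}
```

View pics/scene0.png

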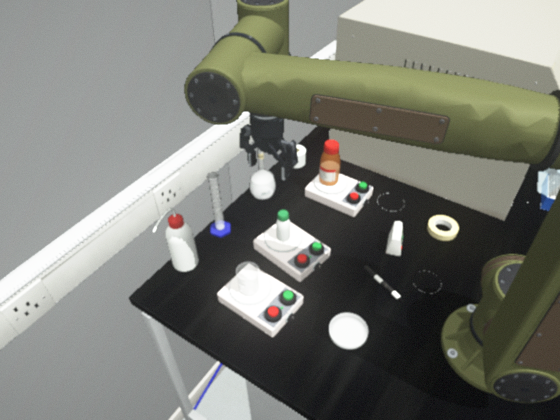

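View pics/side0.png

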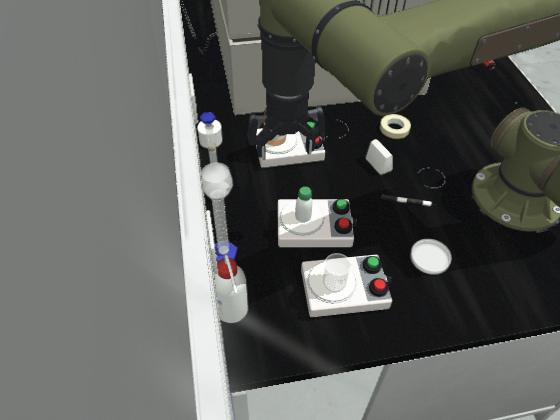

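Both views show all three stirrers. In the scene view, stop_b is at about (302,259) and start_a at (363,186). In the side view they are at (344,225) and (311,127).

```bash
cat > h.py <<'E'
from plant import r, imaging
import cv2, numpy as np
def ray(m,u,v):
    K=np.array([[m["fx"],0,m["cx"]],[0,m["fy"],m["cy"]],[0,0,1]])
    p=cv2.undistortPoints(np.array([[[u,v]]],float),K,np.array([m["k1"],0,0,0]))[0,0]
    T=m["world_to_cam"];R=T[:3,:3]
    return -R.T@T[:3,3], R.T@np.array([p[0],p[1],1])
def plane(m,u,v,z):
    o,d=ray(m,u,v); return o+d*(z-o[2])/d[2]
def blobs(im,col,amin=15):
    h=cv2.cvtColor(im,cv2.COLOR_BGR2HSV)
    if col=="red": k=cv2.inRange(h,(0,150,70),(8,255,255))|cv2.inRange(h,(172,150,70),(180,255,255))
    else: k=cv2.inRange(h,(50,120,50),(85,255,255))
    n,_,st,c=cv2.connectedComponentsWithStats(k)
    return [(c[i],st[i]) for i in range(1,n) if st[i,4]>=amin]
E
python3 - <<'E'
from h import *
for n in("scene","side"):
    im=cv2.imread(f"pics/{n}0.png"); m=imaging.camera_model(n)
    for c in("red","green"):
        for p,s in blobs(im,c): print(n,c,p.round(1),s,plane(m,*p,.059).round(4))
E
```

```text
scene red [330.9 146.9] [324 140  15  15 201] [ 0.6388 -0.4033  0.059 ]
scene red [327.8 169.9] [321 167  14   5  24] [ 0.5884 -0.2925  0.059 ]
scene red [353.8 195.9] [350 193   9   7  44] [ 0.4677 -0.2282  0.059 ]
scene red [175.1 221.3] [169 215  13  13 129] [0.8236 0.1273 0.059 ]
scene red [301.6 258.1] [298 255   9   8  54] [0.4696 0.0513 0.059 ]
scene red [272.9 311.2] [268 307  11  10  87] [0.4411 0.2191 0.059 ]
scene green [362.8 184.9] [359 181   8   8  48] [ 0.4677 -0.2865  0.059 ]
scene green [282.8 214.4] [278 210  10  10  80] [ 0.5949 -0.0542  0.059 ]
scene green [316.4 245.8] [312 243  10   7  56] [ 0.4597 -0.004   0.059 ]
scene green [287.7 294.9] [283 291  10   9  73] [0.4377 0.1637 0.059 ]
side red [487.  63.] [483  61   9   6  27] [-0.1367 -0.4867  0.059 ]
side red [316.6 140.1] [315 137   4   7  23] [ 0.4689 -0.2294  0.059 ]
side red [343.4 222.7] [339 218  10  10  85] [0.4743 0.0478 0.059 ]
side red [223.2 269.5] [218 259  12  20 164] [0.7524 0.1239 0.059 ]
side red [233.5 266. ] [230 259   7  17  71] [0.7303 0.119  0.059 ]
side red [379.2 284.5] [374 279  12  12 116] [0.4456 0.2168 0.059 ]
side green [310.7 124.2] [307 122   8   7  33] [ 0.4694 -0.2932  0.059 ]
side green [304.4 193.5] [298 187  13  13 105] [ 0.5407 -0.0534  0.059 ]
side green [341.1 203.7] [336 199  11  10  83] [ 0.4644 -0.0075  0.059 ]
side green [372.5 262. ] [367 257  12  11 106] [0.4424 0.1612 0.059 ]
```

servo_tool:
  twist:
    - [0, 0, 0]
    - [0, 0, 0]
    - [0, 0, 0]
    - [0, 0, 0]
    - [0, 0, 0]
  delta_pos:
    - [-2, 4, 0]
    - [-4, 9, 0]
    - [-5, 12.8, 0]
    - [-5, 12.8, 2]
    - [-5, 12.8, 4]
  grip: [0, 0, 0, 0, 0]

```text
time_s: 0.72
eef_pos: [0.4717, 0.0503, 0.1906]
ee_rot: [-0.0, 0.707, -0.707, -0.0]
ft_force: [0.3, -1.0, 0.3]
width: -0.0001
grip_force: 0.0
```

```bash
python3 - <<'E'
from h import *
m=imaging.camera_model("wrist"); im=imaging.grab_frame("wrist"); cv2.imwrite("pics/w1.png",im)
s=r.sense(); print(s["time_s"],s["eef_pos"],s["width"],s["ft_force"]); T=m["world_to_cam"]; print("cam",-T[:3,:3].T@T[:3,3])
for c in("red","green"):
    for p,st in blobs(im,c): print(c,p.round(1),st,plane(m,*p,.061).round(4))
E
```

```text
0.775 [0.47066614 0.05007083 0.18690657] -2.3447417323328758e-05 [ 0.94866821  0.30936948 -3.48571822]
cam [ 0.47132864 -0.02200485  0.33299978]
red [277.  194.5] [265 182  26  26 540] [0.472  0.0455 0.061 ]
green [288.2 134.1] [275 120  28  29 602] [ 0.4623 -0.0086  0.061 ]
green [154.  159.6] [ 131  139   47   42 1541] [0.5816 0.0137 0.061 ]
green [285.5 163.4] [283 161   6   6  23] [0.4645 0.0169 0.061 ]
```

View pics/w1.png

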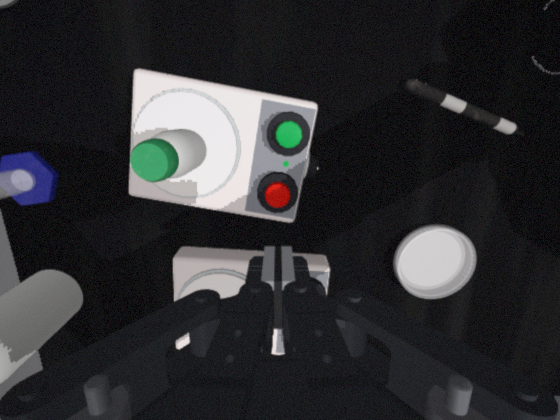

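The wrist view shows the red stop_b key at (277,194), i.e. about (0.472, 0.046–0.048). I'll shift 3 mm and descend.

servo_tool:
  twist:
    - [0, 0, 0]
    - [0, 0, 0]
    - [0, 0, 0]
    - [0, 0, 0]
    - [0, 0, 0]
  delta_pos:
    - [0.3, 0, 4]
    - [0.3, 0, 8]
    - [0.3, 0, 11]
    - [0.3, 0, 12]
    - [0.3, 0, 12]
  grip: [0, 0, 0, 0, 0]

```text
time_s: 1.4
eef_pos: [0.4721, 0.0467, 0.0712]
ee_rot: [-0.001, -0.707, 0.707, -0.0]
ft_force: [0.6, -0.4, 1.6]
width: -0.0001
grip_force: 0.0
```

```bash
python3 - <<'E'
from h import *
s=r.sense(); print(s["time_s"],s["eef_pos"],s["ft_force"])
cv2.imwrite("pics/s2.png",cv2.resize(imaging.grab_frame("scene")[200:320,230:370],None,fx=4,fy=4))
im=imaging.grab_frame("side")
cv2.imwrite("pics/d2.png",cv2.resize(im[160:300,270:410],None,fx=4,fy=4))
E
```

```text
1.4 [0.47205459 0.0467066  0.07119664] [ 0.62090042 -0.35512577  1.62201927]
```

View pics/d2.png

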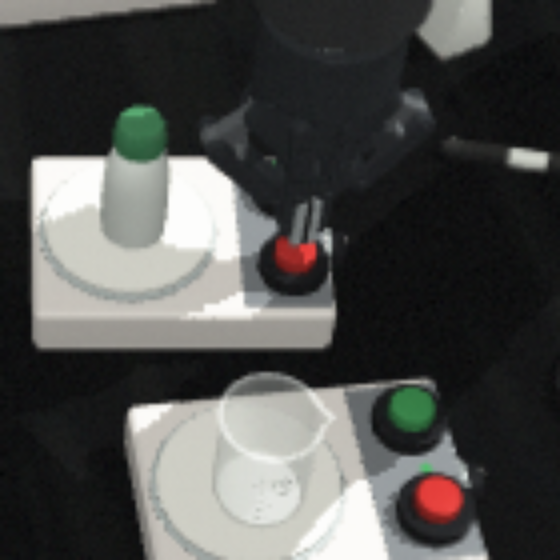

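The fingertips are just above the red key, at about (300,235) in the crop, and centred on it. Next I'll press slowly.

servo_tool:
  twist:
    - [0, 0, 0]
    - [0, 0, 0]
    - [0, 0, 0]
    - [0, 0, 0]
    - [0, 0, 0]
  delta_pos:
    - [0, 0, 0.6]
    - [0, 0, 0.9]
    - [0, 0, 1.1]
    - [0, 0, 1.3]
    - [0, 0, 1.3]
  grip: [0, 0, 0, 0, 0]

```text
time_s: 2.12
eef_pos: [0.472, 0.047, 0.0584]
ee_rot: [0.0, 0.707, -0.707, -0.0]
ft_force: [-2.1, 0.4, 2.1]
width: -0.0002
grip_force: 1.3
```

servo_tool:
  twist:
    - [0, 0, 0]
    - [0, 0, 0]
    - [0, 0, 0]
    - [0, 0, 0]
    - [0, 0, 0]
  delta_pos:
    - [0, 0, 0.1]
    - [0, 0, 0.2]
    - [0, 0, 0.3]
    - [0, 0, 0.35]
    - [0, 0, 0.35]
  grip: [0, 0, 0, 0, 0]

```text
time_s: 2.75
eef_pos: [0.4721, 0.047, 0.056]
ee_rot: [-0.0, 0.707, -0.707, 0.0]
ft_force: [-6.0, 0.1, 10.3]
width: -0.0002
grip_force: 5.0
```

servo_tool:
  twist:
    - [0, 0, 0]
    - [0, 0, 0]
    - [0, 0, 0]
    - [0, 0, 0]
    - [0, 0, 0]
  delta_pos:
    - [0, 0, 0.03]
    - [0, 0, 0.03]
    - [0, 0, 0.03]
    - [0, 0, 0.03]
    - [0, 0, 0.03]
  grip: [0, 0, 0, 0, 0]

```text
time_s: 3.38
eef_pos: [0.4721, 0.047, 0.056]
ee_rot: [-0.0, 0.707, -0.707, 0.0]
ft_force: [-7.4, 0.9, 11.1]
width: -0.0005
grip_force: 5.7
```

The key has bottomed out: z is 0.056 and the force is about 11 N. I'll retract and move over to start_a.

servo_tool:
  twist:
    - [0, 0, 0]
    - [0, 0, 0]
    - [0, 0, 0]
    - [0, 0, 0]
    - [0, 0, 0]
  delta_pos:
    - [0, 0, -1]
    - [0, 0, -4]
    - [0, 0, -9]
    - [0, 0, -13.5]
    - [0, 0, -13.5]
  grip: [0, 0, 0, 0, 0]

```text
time_s: 4.0
eef_pos: [0.4737, 0.0474, 0.1936]
ee_rot: [0.003, -0.707, 0.707, -0.002]
ft_force: [0.9, 0.3, -0.2]
width: -0.0001
grip_force: 0.0
```

servo_tool:
  twist:
    - [0, 0, 0]
    - [0, 0, 0]
    - [0, 0, 0]
    - [0, 0, 0]
    - [0, 0, 0]
  delta_pos:
    - [5, 0, 0]
    - [10, 0, 0]
    - [15, 0, 0]
    - [20, 0.2, 0]
    - [25, 0.3, 0]
  grip: [0, 0, 0, 0, 0]

```text
time_s: 4.62
eef_pos: [0.4684, -0.2045, 0.1884]
ee_rot: [0.0, 0.707, -0.707, -0.001]
ft_force: [1.4, -0.0, 0.2]
width: -0.0003
grip_force: 0.0
```

servo_tool:
  twist:
    - [0, 0, 0]
    - [0, 0, 0]
    - [0, 0, 0]
    - [0, 0, 0]
    - [0, 0, 0]
  delta_pos:
    - [4, 0, 0]
    - [7, 0, 0]
    - [8.4, 0, 0]
    - [8.4, 0, 0]
    - [8.4, 0, 0]
  grip: [0, 0, 0, 0, 0]

```text
time_s: 5.25
eef_pos: [0.4691, -0.2862, 0.1893]
ee_rot: [-0.0, 0.707, -0.707, -0.0]
ft_force: [0.3, -0.4, -0.3]
width: 0.0002
grip_force: 0.0
```

```bash
python3 - <<'E'
from h import *
m=imaging.camera_model("wrist"); im=imaging.grab_frame("wrist"); cv2.imwrite("pics/w3.png",im)
s=r.sense(); print(s["time_s"],s["eef_pos"],s["ft_force"])
for c in("red","green"):
    for p,st in blobs(im,c): print(c,p.round(1),st,plane(m,*p,.061).round(4))
for n in("scene","side"):
    im=imaging.grab_frame(n);m=imaging.camera_model(n)
    for c in("red","green"):
        for p,st in blobs(im,c): print(n,c,p.round(1),st[4],plane(m,*p,.059).round(4))
E
```

```text
5.3 [ 0.46915869 -0.28612805  0.1894631 ] [-0.16650198  0.35912799  0.87101398]
red [274.9 241.8] [264 236  23  11 175] [ 0.4713 -0.2447  0.061 ]
red [106.5 279.9] [  63  240   89   81 5360] [ 0.6391 -0.2035  0.061 ]
green [275.3 193.7] [262 181  27  27 549] [ 0.4709 -0.2922  0.061 ]
green [278.1 217.2] [276 215   5   5  21] [ 0.4682 -0.2695  0.061 ]
scene red [330.6 147.1] 183 [ 0.6391 -0.4018  0.059 ]
scene red [327.8 169.9] 24 [ 0.5884 -0.2925  0.059 ]
scene red [353.8 195.9] 46 [ 0.4676 -0.2282  0.059 ]
scene red [175.6 221. ] 148 [0.8234 0.1257 0.059 ]
scene red [301.9 258.2] 65 [0.4688 0.0514 0.059 ]
scene red [272.8 311.2] 86 [0.4412 0.2192 0.059 ]
scene green [362.8 184.8] 49 [ 0.4679 -0.2868  0.059 ]
scene green [282.8 214.3] 83 [ 0.5951 -0.0541  0.059 ]
scene green [316.5 245.9] 48 [ 0.4593 -0.0039  0.059 ]
scene green [287.7 294.8] 72 [0.4379 0.1633 0.059 ]
side red [483.4  57.2] 148 [-0.1398 -0.5185  0.059 ]
side red [274.9 101.6] 258 [ 0.5456 -0.4048  0.059 ]
side red [276.  127.8] 38 [ 0.5632 -0.2947  0.059 ]
side red [314.2 139.4] 60 [ 0.4742 -0.233   0.059 ]
side red [343.4 222.7] 85 [0.4743 0.0478 0.059 ]
side red [223.1 269.4] 165 [0.7524 0.1238 0.059 ]
side red [233.6 265.6] 73 [0.73   0.1182 0.059 ]
side red [379.2 284.5] 116 [0.4456 0.2168 0.059 ]
side green [309.5 125.3] 57 [ 0.4735 -0.2895  0.059 ]
side green [304.5 193.6] 101 [ 0.5406 -0.0531  0.059 ]
side green [341.2 203.7] 84 [ 0.4643 -0.0075  0.059 ]
side green [372.5 262. ] 106 [0.4424 0.1612 0.059 ]
```

View pics/w3.png

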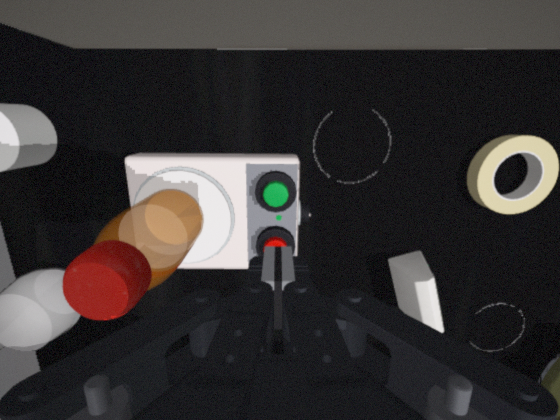

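stop_b is back up. The green start_a key is at (275,194), i.e. about (0.471, -0.290). The gripper's knuckles would pass close to the amber bottle in this orientation, so I'll turn the tool 90° first. That puts the wide direction along y and the camera toward the robot.

servo_tool:
  twist:
    - [0, 0, 0.16]
    - [0, 0, 0.32]
    - [0, 0, 0.48]
    - [0, 0, 0.64]
    - [0, 0, 0.8]
  delta_pos:
    - [0.3, -0.2, 0]
    - [0.3, -0.2, 0]
    - [0.3, -0.2, 0]
    - [0.3, -0.2, 0]
    - [0.3, -0.2, 0]
  grip: [0, 0, 0, 0, 0]

```text
time_s: 6.02
eef_pos: [0.4712, -0.2894, 0.1897]
ee_rot: [0.0, -0.374, 0.927, -0.0]
ft_force: [0.7, -0.1, -0.2]
width: -0.0002
grip_force: 0.0
```

servo_tool:
  twist:
    - [0, 0, 0.16]
    - [0, 0, 0.32]
    - [0, 0, 0.48]
    - [0, 0, 0.64]
    - [0, 0, 0.77]
  delta_pos:
    - [0, 0, 0]
    - [0, 0, 0]
    - [0, 0, 0]
    - [0, 0, 0]
    - [0, 0, 0]
  grip: [0, 0, 0, 0, 0]

```text
time_s: 6.65
eef_pos: [0.4712, -0.2894, 0.1897]
ee_rot: [0.0, 0.001, 1.0, -0.0]
ft_force: [-0.7, 0.0, -0.4]
width: -0.0001
grip_force: 0.0
```

```bash
python3 - <<'E'
from h import *
from scipy.spatial.transform import Rotation as R
m=imaging.camera_model("wrist"); im=imaging.grab_frame("wrist"); cv2.imwrite("pics/w4.png",im)
s=r.sense(); print(s["time_s"],s["eef_pos"],s["joint_positions"].round(2)); q=s["ee_rot"]; print(R.from_quat([*q[1:],q[0]]).as_matrix().round(2))
for c in("red","green"):
    for p,st in blobs(im,c): print(c,p.round(1),st,plane(m,*p,.061).round(4))
E
```

```text
6.7 [ 0.47119503 -0.28936794  0.18972553] [-0.19 -0.09 -0.11 -0.   -1.54 -1.39]
[[-1.    0.01  0.  ]
 [ 0.01  1.   -0.  ]
 [-0.   -0.   -1.  ]]
red [336.8 197.7] [324 185  27  27 555] [ 0.4699 -0.2358  0.061 ]
green [276.9 197.5] [264 184  26  27 534] [ 0.4697 -0.2909  0.061 ]
green [305.6 190.9] [303 189   6   5  21] [ 0.4635 -0.2647  0.061 ]
```

servo_tool:
  twist:
    - [0, 0, 0]
    - [0, 0, 0]
    - [0, 0, 0]
    - [0, 0, 0]
    - [0, 0, 0]
  delta_pos:
    - [0.1, -0.1, 4]
    - [0.1, -0.1, 8]
    - [0.1, -0.1, 11]
    - [0.1, -0.1, 12]
    - [0.1, -0.1, 12]
  grip: [0, 0, 0, 0, 0]

```text
time_s: 7.32
eef_pos: [0.4701, -0.2909, 0.0699]
ee_rot: [-0.0, -0.001, 1.0, -0.0]
ft_force: [-0.5, -0.6, -0.3]
width: 0.0003
grip_force: 0.0
```

```bash
python3 - <<'E'
from h import *
s=r.sense(); print(s["time_s"],s["eef_pos"],s["ft_force"])
a=cv2.resize(imaging.grab_frame("scene")[130:230,280:400],None,fx=3.2,fy=4)
b=cv2.resize(imaging.grab_frame("side")[70:170,240:360],None,fx=3.2,fy=4)
cv2.imwrite("pics/c5.png",np.hstack([a,b]))
E
```

```text
7.325 [ 0.47009562 -0.29089908  0.06985185] [-0.45821743 -0.64116498 -0.28968087]
```

View pics/c5.png

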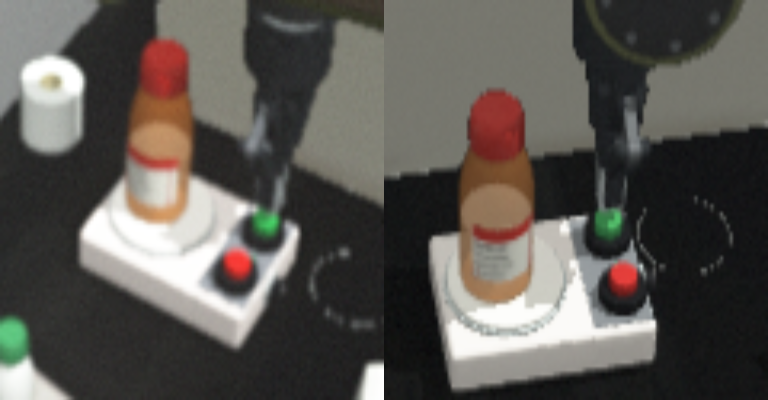

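Both crops show the fingertips just above the green key, at (266,215) and (607,215), and clear of the bottle. Pressing now.

servo_tool:
  twist:
    - [0, 0, 0]
    - [0, 0, 0]
    - [0, 0, 0]
    - [0, 0, 0]
    - [0, 0, 0]
  delta_pos:
    - [0, 0, 0.6]
    - [0, 0, 0.9]
    - [0, 0, 1.1]
    - [0, 0, 1.3]
    - [0, 0, 1.3]
  grip: [0, 0, 0, 0, 0]

```text
time_s: 8.05
eef_pos: [0.4701, -0.291, 0.0568]
ee_rot: [0.0, -0.0, 1.0, -0.0]
ft_force: [-0.1, 1.6, 4.0]
width: 0.0
grip_force: 1.7
```

servo_tool:
  twist:
    - [0, 0, 0]
    - [0, 0, 0]
    - [0, 0, 0]
    - [0, 0, 0]
    - [0, 0, 0]
  delta_pos:
    - [0, 0, 0.1]
    - [0, 0, 0.2]
    - [0, 0, 0.25]
    - [0, 0, 0.25]
    - [0, 0, 0.25]
  grip: [0, 0, 0, 0, 0]

```text
time_s: 8.68
eef_pos: [0.4702, -0.2911, 0.056]
ee_rot: [0.0, -0.001, 1.0, -0.0]
ft_force: [-3.9, 5.1, 12.9]
width: -0.0002
grip_force: 6.1
```

It bottomed out at z 0.056 with about 13 N. Withdrawing straight up.

servo_tool:
  twist:
    - [0, 0, 0]
    - [0, 0, 0]
    - [0, 0, 0]
    - [0, 0, 0]
    - [0, 0, 0]
  delta_pos:
    - [0, 0, -1]
    - [0, 0, -4]
    - [0, 0, -9]
    - [0, 0, -15]
    - [0, 0, -15]
  grip: [0, 0, 0, 0, 0]

```text
time_s: 9.3
eef_pos: [0.4716, -0.2922, 0.2099]
ee_rot: [0.004, -0.0, 1.0, -0.002]
ft_force: [0.7, -0.1, -0.5]
width: -0.0001
grip_force: 0.0
```

servo_tool:
  twist:
    - [0, 0, 0]
    - [0, 0, 0]
    - [0, 0, 0]
    - [0, 0, 0]
    - [0, 0, 0]
  delta_pos:
    - [0, 0, -2]
    - [0, 0, -4]
    - [0, 0, -5]
    - [0, 0, -5]
    - [0, 0, -5]
  grip: [0, 0, 0, 0, 0]

```text
time_s: 9.93
eef_pos: [0.4698, -0.2908, 0.2528]
ee_rot: [-0.001, -0.0, 1.0, 0.0]
ft_force: [-0.3, 0.6, -0.8]
width: 0.0001
grip_force: 0.0
```

```bash
python3 - <<'E'
from h import *
s=r.sense(); print(s["time_s"],s["eef_pos"],s["ft_force"])
im=imaging.grab_frame("side"); cv2.imwrite("pics/d6.png",im); im2=imaging.grab_frame("scene")
for n,i in(("side",im),("scene",im2)):
    for c in("red","green"): print(n,c,[(*p.round(1),t[4]) for p,t in blobs(i,c)])
E
```

```text
9.925 [ 0.46976236 -0.29077378  0.25281285] [-0.31079511  0.61994831 -0.77396982]
side red [(np.float64(483.4), np.float64(57.2), np.int32(148)), (np.float64(274.9), np.float64(101.5), np.int32(258)), (np.float64(276.0), np.float64(127.8), np.int32(38)), (np.float64(314.3), np.float64(139.5), np.int32(61)), (np.float64(343.4), np.float64(222.6), np.int32(87)), (np.float64(223.1), np.float64(269.4), np.int32(165)), (np.float64(233.6), np.float64(265.7), np.int32(74)), (np.float64(379.2), np.float64(284.5), np.int32(116))]
side green [(np.float64(309.6), np.float64(125.3), np.int32(60)), (np.float64(304.5), np.float64(193.5), np.int32(103)), (np.float64(341.1), np.float64(203.8), np.int32(86)), (np.float64(372.5), np.float64(261.9), np.int32(104))]
scene red [(np.float64(330.6), np.float64(147.2), np.int32(183)), (np.float64(328.3), np.float64(170.0), np.int32(24)), (np.float64(353.7), np.float64(195.9), np.int32(47)), (np.float64(175.6), np.float64(221.0), np.int32(150)), (np.float64(301.9), np.float64(258.2), np.int32(65)), (np.float64(272.9), np.float64(311.2), np.int32(87))]
scene green [(np.float64(362.7), np.float64(184.8), np.int32(50)), (np.float64(282.9), np.float64(214.5), np.int32(81)), (np.float64(316.3), np.float64(245.9), np.int32(49)), (np.float64(287.7), np.float64(294.9), np.int32(74))]
```

View pics/d6.png

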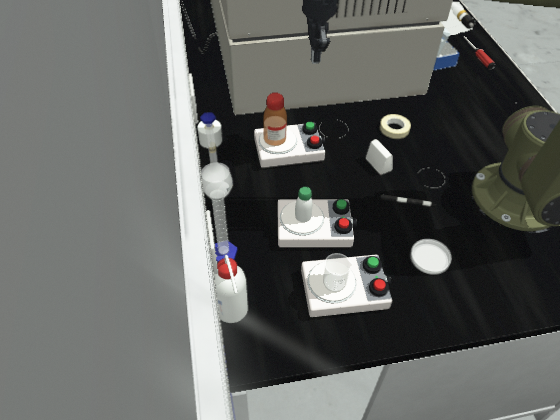

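The arm is withdrawn, with the gripper at (318,40). The keys and bottles are at the same pixels as before.

```bash
python3 -c "
from plant import r
print(r.sign_off())"
```

```text
the job is handed in; nothing more can be done
None
```

I pressed the red stop key under the green-capped bottle, then the green start key under the amber bottle; both went fully down and came back up, nothing else moved in the camera views, and the job is handed in.

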